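# Put the soup spoon away in the cutlery drawer

## Robot

A 7-joint arm with a two-finger parallel gripper is mounted at the origin on the work surface. World frame = base frame: x ahead of the robot, y to its left, z up, the work surface at z = 0. Lengths are in m, angles in degrees, forces in N, time in s.
With the tool pointing down it reaches from about 0.425 to 0.875 m from the base axis. Payload 4.7 kg.
Tool frame: the origin (TCP) lies at the very end of the fingers, on their centre line; the grasp point (between the pads) lies env.tcp_to_grasp behind it (env.tcp_to_grasp is the distance from the TCP to the grasp point, in m); z points along the fingers, x is the direction in which the jaws open and shut, and the axes are right-handed (so a half turn about z gives the same grasp; the last joint's range is limited). The gripper opens to 87 mm and grips with 3 to 60 N. Pads are 19 mm wide; open, the fingers measure 117 mm over their backs; the gripper's body (75 mm by 190 mm) begins 51 mm behind the grasp point.
Start: joints at [73.917, 18.392, -4.016, 83.108, 1.295, 78.541, -3.26], TCP at [0.189, -0.622, 0.223] pointing down, gripper open.
Joint ranges: [-163.93, 163.93], [-17.29, 119.83], [-79.2, 71.16], [3.27, 140.29], [-89.18, 269.18], [5.43, 117.66], [-154.24, 154.24]. Speed limits (degrees/s): [147.25, 147.25, 180, 180, 180, 180, 180].

## Interface

Orientations are given as [roll, pitch, yaw] about the fixed x, y, z axes, in that order (R = Rz(yaw) Ry(pitch) Rx(roll)).
In Python, from cell import env gives the robot as it stands. The module is installed in compiled form; this text tells all that it offers.
- The arm moves only by the tool send_rows, never from a script. Its argument "steps" is a list of rows, each a list of 3 entries, a list of its own where there are three numbers: the shift along the tool's x, y, z in m, then the turn, a rotation vector about the tool's x, y, z in rad, then the finger opening in m, from 0 to 0.087. A call has exactly 5 rows; each row is the pose to reach, as a shift and turn from the pose commanded when the call began, along the tool's axes at that moment; what a row does not reach only later rows make up. A row lasts 1/12 s, in which the tool goes at most 41.7 mm and 7.16 degrees, less where a joint would pass 70% of its speed; a pose out of reach is approached as far as the arm can. A call with a gripper value outside its range is refused whole. The fingers move at their own pace and stop on an object; "grip_force" is the grip in N (left out, the last holds). Time passes only in rows, so rows that repeat a pose let the fingers close, or fill a call up. It gives the time, the measured TCP pose, the force and the opening at its end, in the units of the state.
- env.get_obs(): the state, without advancing time (a new reading comes with each control period).
- env.read_camera(name): name is "scene" or "top" or "wrist"; returns a dict with "pixels" (400x640x3 uint8, red, green, blue), "fx", "fy", "cx", "cy" (pixels), "k1" (the pictures are not rectified: a ray, as slopes to the right and down, at radius r is drawn at 1 + k1 r^2 times it, then the intrinsics apply), "position" and "rotation" of the camera in the world. Camera axes: x right, y up, looking along -z (the intrinsics and any distortion apply to the point x, -y, -z); pixel columns grow to the right and rows downward; lengths in m; the calibration is good to about 2 mm. A picture is of the moment at which its call begins. There is no depth.
- env.sign_off(): hands the job in, once; it reports no verdict.
The state is a dict: "time_s": time; "qpos": joint angles; "joint_velocities": joint speeds; "effort": joint torques, N m; "tool_pos": TCP position; "tool_rot": TCP orientation; "force": force on the tool from outside, world axes, zero at the start; "wrist_torque": the same for the moment, N m; "grip_width": finger opening in m.
Only numpy, scipy, OpenCV 4.12 (cv2) and the standard library are available. Lean on these libraries where they do the work, as an engineer would, in place of code of your own. Each camera call takes 0.05 s, during which the arm holds its last target.

## Task

Put the black soup spoon from the counter away in the wide compartment of the open cutlery drawer: lower it right down to the drawer floor before letting go (do not drop it in), so that it lies flat with its hollow side up. Then push the drawer fully shut, and leave the noodle bowl, sauce bottle and pepper jar standing where they are.

Things in the scene. Friction and masses are not known exactly. Their poses are not given: they have to be found in the camera images.
- spoon: Black hard-plastic soup spoon, 143 long, about 70 g, lying hollow side up on the counter. Round bowl 53 across and 22 high with a flat foot; straight handle 16 wide, 9 thick, clear of the surface. Origin: under the middle of the bowl's foot. +z up out of the hollow, +x from handle to bowl: bowl's end at x = +26, handle's end at x = -117, its top 32 above the surface.
- spoon_grip (a point): Point in the middle of the spoon's handle, at x = -60 in the spoon's frame and 22.5 mm above the surface the spoon rests on; axes as the spoon. The handle is 16 mm wide (along spoon y) here, with free space at both sides: a good place to grip from above.
- spoon_mid (a point): Middle of the spoon's length (x = -45, y = 0, z = 0 in the spoon's frame: at the level of its foot); axes as the spoon.
- cutlery_box: Low dark-wood cutlery box, fixed on the counter: 260 deep (x), 290 wide (y), 72 high, open only at its front, where the drawer slides out. Origin: on the counter under the middle of its front plane. +x points into the box, -x the way the drawer comes out; +y to the left seen from the robot. Underside of its top board: 64 above the counter.
- drawer (a joint): How far the drawer stands open (m): 0 fully shut (hard stop), 0.19 fully out; starts at 0.13 to 0.17. Slides along the box's x with 1 to 2 N of friction and stays where left. Only the part in front of the box's front plane is open from above; the rest is under the top board.
- drawer_floor (a point): Centre of the wide compartment's floor, 16 above the counter; moves with the drawer, axes as the box. Compartment 238 long (x), 200 wide (y). Front panel's inner face at x = -119; box's front plane at x = -119 + opening. Side wall (-y) 36 high; divider (+y) 30 high, beyond it a 46 wide compartment of chopsticks. 48 from floor to the box's top board: the spoon passes if it lies flat.
- drawer_front (a point): Middle of the width of the drawer front panel's outer face, 24 above the counter; moves with the drawer, axes as the box: the face looks to -x. Panel flat, 14 thick, 290 wide, from 4 to 64 above the counter, with a notch 70 wide, 20 deep in the middle of its top edge as a pull; nothing sticks out. Push it towards +x to shut the drawer.
- noodle_bowl: Bystander: white bowl 130 across, 55 high, on the counter. Origin under its middle.
- sauce_bottle: Bystander: amber bottle 54 across, 140 high, standing on the counter. Origin under its middle.
- pepper_jar: Bystander: small glass jar with a steel cap, 44 across, 80 high, on the counter. Origin under its middle.

How it is judged (in metres and radians):
On the way, in this order (a step that is already met when the one before it is completed fails the run):
1. the spoon is lowered onto the floor of the drawer's wide compartment while still held in the fingers (its middle within 25 mm of the floor) (x of spoon_mid in the frame of drawer_floor between -0.105 and 0.105 m and y of spoon_mid in the frame of drawer_floor between -0.085 and 0.085 m and z of spoon_mid in the frame of drawer_floor between -0.006 and 0.025 m and contact force between the fingers and spoon above 0.5 N), for 0.05 s.
2. with the spoon lying in it, the drawer is shut (within 6 mm) (x of spoon_mid in the frame of drawer_floor between -0.105 and 0.105 m and y of spoon_mid in the frame of drawer_floor between -0.085 and 0.085 m and z of spoon_mid in the frame of drawer_floor between -0.006 and 0.015 m and value of joint drawer below 0.006 m), for 0.2 s.
At the end, for the whole second after the job is handed in: The spoon lies at rest in the drawer's wide compartment, hollow side up within 20 degrees, its middle no more than 15 mm above the floor, and the drawer is shut within 6 mm (all of step 2 and angle between spoon's own z axis and vertical below 0.35 rad and linear speed of spoon below 0.02 m/s); the robot touches nothing.
It fails at once if the noodle bowl is pushed more than 30 mm or tipped over (distance of noodle_bowl from where it was at the start of the episode above 0.03 m or angle between noodle_bowl's own z axis and vertical above 0.5 rad).
It fails at once if the sauce bottle is pushed more than 30 mm or tipped over (distance of sauce_bottle from where it was at the start of the episode above 0.03 m or angle between sauce_bottle's own z axis and vertical above 0.5 rad).
It fails at once if the pepper jar is pushed more than 30 mm or tipped over (distance of pepper_jar from where it was at the start of the episode above 0.03 m or angle between pepper_jar's own z axis and vertical above 0.5 rad).
It also fails if it takes over 58 s, if anything falls off the work surface, if the arm or the gripper's body presses on something with over 40 N, if the wrist force passes 120 N, or if a joint passes its speed limit or range.

## Working session

There is one attempt and no reset: what is moved stays moved. The work goes in short steps, Python scripts to look and compute and a tool call to move; the robot and the scene stay as the last step left them, time stands still between calls to the robot, and variables do not carry over. Pictures are saved under pics/ and viewed, and the job is handed in when it is done.

Besides the shell and the picture viewer there is one more tool, called after ">>>" as name(argument=value, ...), one argument or row to a line, values as JSON. send_rows: Moves the arm, as the interface text tells. Its arguments: {"type":"object","properties":{"steps":{"type":"array"},"grip_force":{"type":"number"}},"required":["steps"]}

```bash
mkdir -p pics
python3 - <<'E'
from cell import env
import cv2
o=env.get_obs()
print({k:o[k] for k in('time_s','tool_pos','tool_rot','force','grip_width')},env.tcp_to_grasp)
for n in('scene','top'):
    c=env.read_camera(n); cv2.imwrite(f'pics/{n}0.png',c['pixels'][:,:,::-1])
    print(n,{k:c[k] for k in c if k!='pixels'})
E
```

```text
{'time_s': 0.0, 'tool_pos': array([ 0.18859248, -0.6214485 ,  0.22148031]), 'tool_rot': array([ 1.79993747e+02,  1.09528215e-01, -7.31100354e+01]), 'force': array([-0.18915997, -0.90661187,  0.10658359]), 'grip_width': 0.08725579354673817} 0.0187
scene {'fx': 508.4923359940111, 'fy': 508.4923359940111, 'cx': 316.65553709462864, 'cy': 204.75214389457668, 'k1': -0.11725901869115699, 'position': array([1.42264072, 0.38041718, 1.12617524]), 'rotation': array([ 39.37529343,   0.43719818, 109.9900594 ])}
top {'fx': 443.6264508138879, 'fy': 443.6264508138879, 'cx': 317.2039367294173, 'cy': 196.6095102291139, 'k1': -0.10346433222486015, 'position': array([0.4678834 , 0.09163736, 1.24844474]), 'rotation': array([  6.19191819,  -0.2674208 , -90.80605767])}
```

View pics/scene0.png

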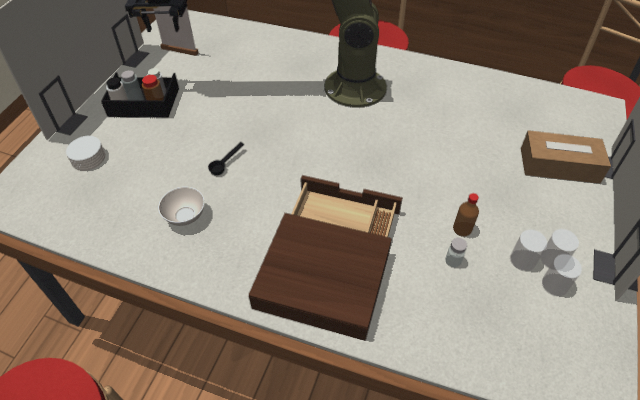

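View pics/top0.png

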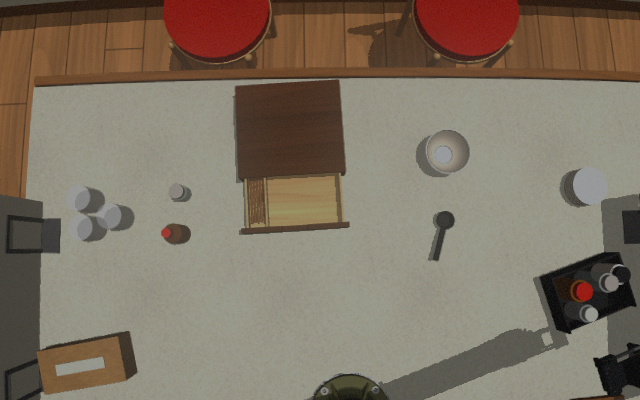

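The top view shows the spoon with its bowl near (445,219) and its handle end near (434,260). The box's front edge runs from (239,180) to (345,173), and the drawer front from (241,232) to (349,225). The bowl, jar and bottle are at (447,152), (178,192) and (176,234). Next I zoom in for exact pixel positions.

```bash
cat > h.py <<'E'
import numpy as np, cv2
from scipy.spatial.transform import Rotation as R
def Rc(c): return R.from_euler('xyz',c['rotation'],degrees=True).as_matrix()
def K(c): return np.array([[c['fx'],0,c['cx']],[0,c['fy'],c['cy']],[0,0,1.]])
def to_plane(c,uv,z):
    uv=np.array(uv,float).reshape(-1,1,2)
    n=cv2.undistortPoints(uv,K(c),np.array([c['k1'],0,0,0.]),None).reshape(-1,2)
    # forward model r_d = r(1+k1 r^2): same as cv2
    d=np.c_[n[:,0],-n[:,1],-np.ones(len(n))]@Rc(c).T
    p=np.array(c['position']); z=np.broadcast_to(z,len(d))
    return p+d*((z-p[2])/d[:,2])[:,None]
def proj(c,P):
    q=(np.atleast_2d(P)-c['position'])@Rc(c)
    q=q*[1,-1,-1]
    return cv2.projectPoints(q,np.zeros(3),np.zeros(3),K(c),np.array([c['k1'],0,0,0.]))[0].reshape(-1,2)
E
python3 - <<'E'
import cv2,numpy as np
a=cv2.imread('pics/top0.png'); 
s=cv2.resize(a[195:275,400:480],None,fx=6,fy=6,interpolation=cv2.INTER_CUBIC)
cv2.imwrite('pics/spz.png',s)
s=cv2.resize(a[70:245,225:360],None,fx=3.4,fy=3.4,interpolation=cv2.INTER_CUBIC)
cv2.imwrite('pics/boxz.png',s); print(s.shape)
g=a[195:275,400:480].max(axis=2); m=(g<70).astype(np.uint8)
n,l,st,ce=cv2.connectedComponentsWithStats(m); print(st,ce)
E
```

```text
(595, 459, 3)
[[   0    0   80   80 5982]
 [  33   16   21   50  418]] [[39.30157138 39.84587095]
 [42.33971292 34.55023923]]
```

View pics/spz.png

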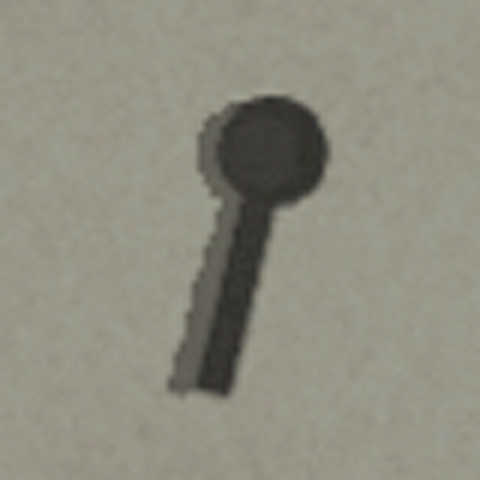

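View pics/boxz.png

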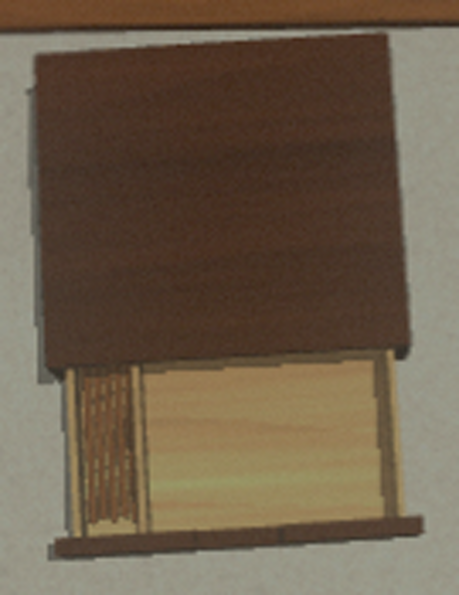

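Run:
```python
from h import *
from cell import env
c=env.read_camera('top')
sp=lambda z:np.array([400+(z[0]+.5)/6-.5,195+(z[1]+.5)/6-.5])
bx=lambda z:np.array([225+(z[0]+.5)/3.4-.5,70+(z[1]+.5)/3.4-.5])
b=to_plane(c,[sp((273,151))],.021)[0];h=to_plane(c,[sp((214,390))],.031)[0]
print('bowl',b,'end',h,np.linalg.norm((b-h)[:2]),np.degrees(np.arctan2(*(b-h)[1::-1])))
d=(b-h)[:2];d/=np.linalg.norm(d);o=(b[:2]+(h[:2]+.117*d))/2;print('grip',o-.06*d,'yaw',np.degrees(np.arctan2(d[1],d[0])))
T=to_plane(c,[bx(q) for q in[(37,55),(387,35),(410,350),(47,366)]],.072);print(T)
for i in range(4): print(np.linalg.norm(T[i]-T[i-1]))
P=to_plane(c,[bx(q) for q in[(55,541),(422,516),(422,533),(57,557)]],.064);print(P)
print('others',to_plane(c,[(447,152),(178,192),(176,234)],[.03,.08,.07]))
```

```text
bowl [ 0.53102723 -0.27261563  0.021     ] end [ 0.42143103 -0.23780774  0.031     ] 0.11499094422618383 -17.619914425365774
grip [ 0.4747995  -0.25475764] yaw -17.619914425365774
[[0.90694495 0.30608639 0.072     ]
 [0.91941383 0.02092396 0.072     ]
 [0.65930145 0.00815297 0.072     ]
 [0.6505044  0.29517803 0.072     ]]
0.2566724609214718
0.2854349055308057
0.2604257017599225
0.2871598437782039
[[0.51264573 0.28960158 0.064     ]
 [0.52848534 0.00089857 0.064     ]
 [0.51513258 0.00117689 0.064     ]
 [0.50007459 0.28800124 0.064     ]]
others [[ 0.72180143 -0.28446331  0.03      ]
 [ 0.61202237  0.4567447   0.08      ]
 [ 0.50019926  0.46333868  0.07      ]]
```

```bash
cat >> h.py <<'E'
def plan(cur,tgt):
    """cur,tgt: x,y,z,yaw(deg), tool pointing down -> shift in tool axes, turn about tool z"""
    c=np.array(cur,float);t=np.array(tgt,float)
    y=np.radians(c[3]);d=t[:3]-c[:3]
    sh=[d[0]*np.cos(y)+d[1]*np.sin(y), d[0]*np.sin(y)-d[1]*np.cos(y), -d[2]]
    dy=(t[3]-c[3]+180)%360-180
    print('shift',np.round(sh,4),'turn z',round(-np.radians(dy),4),'rows>=',np.linalg.norm(d)/.0417,abs(dy)/7.16)
E
python3 - <<'E'
from h import *
from cell import env
c=env.read_camera('top')
bx=lambda z:np.array([225+(z[0]+.5)/3.4-.5,70+(z[1]+.5)/3.4-.5])
yaw=np.radians(2.6);A=np.array([[np.cos(yaw),np.sin(yaw)],[-np.sin(yaw),np.cos(yaw)]])
F=np.array([.655,.152])
f=lambda q,z:A@(to_plane(c,[bx(q)],z)[0,:2]-F)
for n,q,z in [('floorR',(383,500),.016),('divTop R',(148,450),.046),('divTop L',(135,450),.046),('sideTopR outer',(404,450),.052),('sideTopR inner',(393,420),.052),('inner panel top',(250,528),.064),('panel L top out',(55,541),.064),('panel R',(422,516),.064),('pL low',(57,557),.064),('pR low',(422,533),.064),('notch',(196,540),.05),('notch',(282,535),.05)]: print(n,f(q,z))
plan((.189,-.622,.223,-73.1),(.475,-.255,.15,-107.6))
for i in range(3): o=env.get_obs();print(o['tool_pos'])
E
```

```text
floorR [-0.11596909 -0.11796218]
divTop R [-0.06664796  0.0690774 ]
divTop L [-0.06603525  0.07950213]
sideTopR outer [-0.07928541 -0.13531214]
sideTopR inner [-0.05473854 -0.12811371]
inner panel top [-0.13462719 -0.00976602]
panel L top out [-0.1359657   0.14391755]
panel R [-0.13323883 -0.1452068 ]
pL low [-0.1485965   0.14288912]
pR low [-0.14656522 -0.14432305]
notch [-0.14098089  0.03405893]
notch [-0.14101583 -0.03431729]
shift [-0.268  -0.3803  0.073 ] turn z 0.6021 rows>= 11.294276659651022 4.818435754189944
[ 0.18871827 -0.62166107  0.221873  ]
[ 0.18871827 -0.62166107  0.221873  ]
[ 0.18871827 -0.62166107  0.221873  ]
```

>>> send_rows(
  steps=[
    [[-0.018,-0.025,0],[0,0,0],0.087],
    [[-0.036,-0.05,0],[0,0,0],0.087],
    [[-0.054,-0.075,0],[0,0,0],0.087],
    [[-0.072,-0.1,0],[0,0,0],0.087],
    [[-0.09,-0.127,0],[0,0,0],0.087],
  ],
)

```text
time_s: 0.62
tool_pos: [0.2844, -0.4978, 0.2223]
tool_rot: [180.0, 0.0, -73.2]
force: [-0.0, -0.2, 0.2]
grip_width: 0.0871
```

>>> send_rows(
  steps=[
    [[-0.018,-0.025,0],[0,0,0],0.087],
    [[-0.036,-0.05,0],[0,0,0],0.087],
    [[-0.054,-0.075,0],[0,0,0],0.087],
    [[-0.072,-0.1,0],[0,0,0],0.087],
    [[-0.09,-0.127,0],[0,0,0],0.087],
  ],
)

```text
time_s: 1.03
tool_pos: [0.3798, -0.3748, 0.2225]
tool_rot: [180.0, -0.0, -73.1]
force: [0.2, -0.2, 0.6]
grip_width: 0.0867
```

>>> send_rows(
  steps=[
    [[-0.018,-0.025,0.005],[0,0,0.12],0.087],
    [[-0.036,-0.05,0.01],[0,0,0.24],0.087],
    [[-0.054,-0.075,0.02],[0,0,0.36],0.087],
    [[-0.072,-0.1,0.025],[0,0,0.48],0.087],
    [[-0.088,-0.126,0.033],[0,0,0.6],0.087],
  ],
)

```text
time_s: 1.45
tool_pos: [0.4752, -0.2537, 0.1896]
tool_rot: [-180.0, -0.0, -107.8]
force: [0.1, 0.3, -0.1]
grip_width: 0.0868
```

>>> send_rows(
  steps=[
    [[0,0,0],[0,0,0],0.06],
    [[0,0,0],[0,0,0],0.06],
    [[0,0,0],[0,0,0],0.06],
    [[0,0,0],[0,0,0],0.06],
    [[0,0,0],[0,0,0],0.06],
  ],
)

```text
time_s: 1.87
tool_pos: [0.4738, -0.2566, 0.1897]
tool_rot: [-180.0, -0.0, -107.6]
force: [-0.0, -0.1, -0.2]
grip_width: 0.0633
```

Run:
```python
from h import *
from cell import env
o=env.get_obs();print(o['tool_pos'],o['tool_rot'],o['time_s'],o['qpos'],o['force'])
c=env.read_camera('wrist');cv2.imwrite('pics/w1.png',c['pixels'][:,:,::-1]);print(c['position'],c['rotation'])
np.save('w1.npy',c,allow_pickle=True)
```

```text
[ 0.47381148 -0.2566211   0.18973775] [-1.79991312e+02 -3.50583379e-02 -1.07606296e+02] 1.8667 [ 45.69580591   7.10845545 -21.64308645 100.96576278   2.77956033
  72.42907774 -84.24156748] [-0.0446939  -0.14013803 -0.2223031 ]
[ 0.53878618 -0.27654612  0.35197979] [-1.42268021e+01 -3.43660486e-02 -1.07617523e+02]
```

View pics/w1.png

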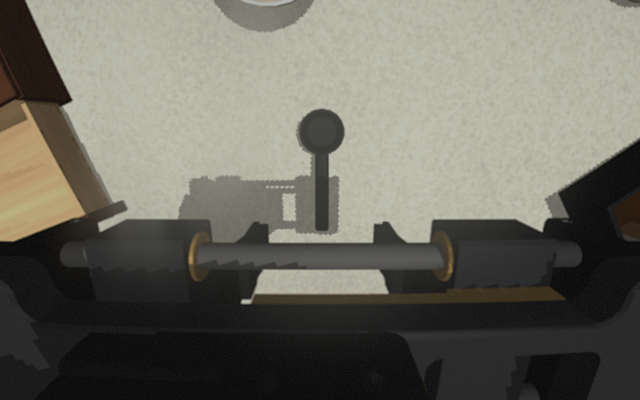

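The wrist view shows the spoon upright in the image: bowl centre near (321,132), handle down the column x≈321, handle end at (321,230). I'll compare this with the top-camera estimate.

Run:
```python
from h import *
c=np.load('w1.npy',allow_pickle=True).item()
b=to_plane(c,[(321.3,131.5)],.021)[0];h=to_plane(c,[(321.5,230)],.031)[0]
d=(b-h)[:2];L=np.linalg.norm(d);d/=L
print(b,h,L,np.degrees(np.arctan2(d[1],d[0])))
o=b[:2];print('grip',o-.06*d)
plan((.4738,-.2566,.1897,-107.6),(*(o-.06*d),.007,-107.6))
```

```text
[ 0.53266375 -0.27567893  0.021     ] [ 0.42244797 -0.24097438  0.031     ] 0.11555053162463595 -17.478079155113193
grip [ 0.47543384 -0.25765848]
shift [ 0.0005 -0.0019  0.1827] turn z -0.0 rows>= 4.381543677067318 0.0
```

>>> send_rows(
  steps=[
    [[0,0,0.025],[0,0,0],0.06],
    [[0,0,0.05],[0,0,0],0.06],
    [[0,0,0.075],[0,0,0],0.06],
    [[0,0,0.1],[0,0,0],0.06],
    [[0,-0.001,0.12],[0,0,0],0.06],
  ],
)

```text
time_s: 2.33
tool_pos: [0.4742, -0.256, 0.0679]
tool_rot: [179.9, -0.0, -107.6]
force: [-0.3, 0.2, -0.5]
grip_width: 0.0599
```

>>> send_rows(
  steps=[
    [[0,0,0.015],[0,0,0],0.06],
    [[0,0,0.03],[0,0,0],0.06],
    [[0,0,0.045],[0,0,0],0.06],
    [[0,0,0.055],[0,0,0],0.06],
    [[0,0,0.062],[0,0,0],0.06],
  ],
)

```text
time_s: 2.75
tool_pos: [0.4746, -0.2559, 0.0065]
tool_rot: [179.9, 0.0, -107.5]
force: [0.2, -0.1, -0.5]
grip_width: 0.0602
```

>>> send_rows(
  steps=[
    [[0,0,0],[0,0,0],0.06],
    [[0,0,0],[0,0,0],0.03],
    [[0,0,0],[0,0,0],0.03],
    [[0,0,0],[0,0,0],0.01],
    [[0,0,0],[0,0,0],0.01],
  ],
  grip_force=20,
)

```text
time_s: 3.17
tool_pos: [0.4761, -0.2558, 0.0084]
tool_rot: [-179.9, -0.0, -107.5]
force: [-0.1, 0.2, -0.1]
grip_width: 0.041
```

>>> send_rows(
  steps=[
    [[0,0,0],[0,0,0],0.005],
    [[0,0,0],[0,0,0],0.005],
    [[0,0,0],[0,0,0],0.005],
    [[0,0,0],[0,0,0],0.005],
    [[0,0,0],[0,0,0],0.005],
  ],
  grip_force=25,
)

```text
time_s: 3.58
tool_pos: [0.4755, -0.2555, 0.0076]
tool_rot: [-180.0, -0.0, -107.5]
force: [-0.6, 0.2, -0.0]
grip_width: 0.0156
```

>>> send_rows(
  steps=[
    [[0,0,-0.005],[0,0,0],0.005],
    [[0,0,-0.02],[0,0,0],0.005],
    [[0,0,-0.05],[0,0,0],0.005],
    [[0,0,-0.08],[0,0,0],0.005],
    [[0,0,-0.11],[0,0,0],0.005],
  ],
  grip_force=30,
)

```text
time_s: 4.0
tool_pos: [0.475, -0.255, 0.1187]
tool_rot: [179.9, 0.0, -107.5]
force: [0.2, -0.4, 0.3]
grip_width: 0.0153
```

>>> send_rows(
  steps=[
    [[0,0,-0.02],[0,0,0],0.005],
    [[0,0,-0.04],[0,0,0],0.005],
    [[0,0,-0.04],[0,0,0],0.005],
    [[0,0,-0.04],[0,0,0],0.005],
    [[0,0,-0.04],[0,0,0],0.005],
  ],
)

```text
time_s: 4.42
tool_pos: [0.4748, -0.2551, 0.1565]
tool_rot: [179.9, 0.0, -107.5]
force: [-0.4, 0.4, -2.3]
grip_width: 0.0154
```

Run:
```python
from h import *
from cell import env
o=env.get_obs();print(o['tool_pos'],o['tool_rot'],o['grip_width'],o['force'])
c=env.read_camera('wrist');cv2.imwrite('pics/w2.png',c['pixels'][:,:,::-1])
b=to_plane(c,[(321,131)],0.16)[0]
yaw=np.radians(2.6);F=np.array([.655,.152])
B=np.array([[np.cos(yaw),-np.sin(yaw)],[np.sin(yaw),np.cos(yaw)]])
mid=F+B@[-.067,-.028]; grip=F+B@[-.067,-.028-.015]; print(mid,grip)
plan((*o['tool_pos'],-107.5),(*grip,o['tool_pos'][2],2.5))
```

```text
[ 0.47476185 -0.25509212  0.15647009] [ 1.79901704e+02  1.23823623e-02 -1.07483817e+02] 0.015384650995695874 [-0.374235    0.38178982 -2.26229158]
[0.58933914 0.1209895 ] [0.59001958 0.10600495]
shift [-0.379  -0.0013 -0.    ] turn z -1.9199 rows>= 9.089818400334591 15.363128491620111
```

View pics/w2.png

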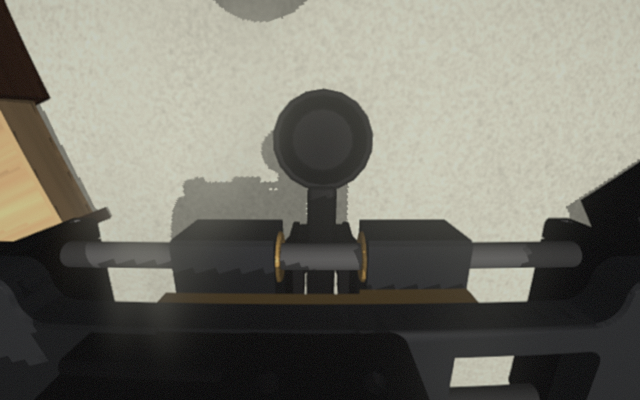

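>>> send_rows(
  steps=[
    [[-0.02,0,0],[0,0,0],0.005],
    [[-0.05,0,0],[0,0,0],0.005],
    [[-0.08,0,0],[0,0,0],0.005],
    [[-0.115,0,0],[0,0,0],0.005],
    [[-0.15,0,0],[0,0,0],0.005],
  ],
)

```text
time_s: 4.88
tool_pos: [0.5197, -0.1112, 0.1558]
tool_rot: [179.8, -0.0, -107.6]
force: [0.2, -0.5, -1.3]
grip_width: 0.0156
```

>>> send_rows(
  steps=[
    [[-0.03,0,0],[0,0,0],0.005],
    [[-0.06,0,0],[0,0,0],0.005],
    [[-0.09,0,0],[0,0,0],0.005],
    [[-0.12,0,0],[0,0,0],0.005],
    [[-0.15,0,0],[0,0,0],0.005],
  ],
)

```text
time_s: 5.3
tool_pos: [0.5649, 0.0321, 0.1558]
tool_rot: [179.8, -0.0, -107.5]
force: [-0.1, 0.4, -0.6]
grip_width: 0.0158
```

>>> send_rows(
  steps=[
    [[-0.025,0,0],[0,0,-0.1],0.005],
    [[-0.045,0,0],[0,0,-0.22],0.005],
    [[-0.06,0,0],[0,0,-0.34],0.005],
    [[-0.07,0,0],[0,0,-0.46],0.005],
    [[-0.079,-0.001,0],[0,0,-0.58],0.005],
  ],
)

```text
time_s: 5.72
tool_pos: [0.5893, 0.1073, 0.1556]
tool_rot: [179.8, 0.1, -73.8]
force: [0.6, -0.4, -0.4]
grip_width: 0.0158
```

>>> send_rows(
  steps=[
    [[0,0,0],[0,0,-0.12],0.005],
    [[0,0,0],[0,0,-0.24],0.005],
    [[0,0,0],[0,0,-0.36],0.005],
    [[0,0,0],[0,0,-0.48],0.005],
    [[0,0,0],[0,0,-0.6],0.005],
  ],
)

```text
time_s: 6.13
tool_pos: [0.5893, 0.1056, 0.1556]
tool_rot: [179.9, 0.1, -39.5]
force: [0.0, 0.9, -0.5]
grip_width: 0.0156
```

>>> send_rows(
  steps=[
    [[0,0,0],[0,0,-0.12],0.005],
    [[0,0,0],[0,0,-0.24],0.005],
    [[0,0,0],[0,0,-0.36],0.005],
    [[0,0,0],[0,0,-0.48],0.005],
    [[0,0,0],[0,0,-0.6],0.005],
  ],
)

```text
time_s: 6.55
tool_pos: [0.5894, 0.1056, 0.1557]
tool_rot: [180.0, 0.2, -5.1]
force: [-0.4, -0.3, -0.0]
grip_width: 0.0158
```

>>> send_rows(
  steps=[
    [[0,0,0],[0,0,-0.08],0.005],
    [[0,0,0],[0,0,-0.14],0.005],
    [[0,0,0],[0,0,-0.14],0.005],
    [[0,0,0],[0,0,-0.14],0.005],
    [[0,0,0],[0,0,-0.14],0.005],
  ],
)

```text
time_s: 6.97
tool_pos: [0.5899, 0.1056, 0.1566]
tool_rot: [-180.0, 0.1, 2.4]
force: [-0.9, -0.7, -1.3]
grip_width: 0.0154
```

Run:
```python
from h import *
from cell import env
o=env.get_obs();print(o['tool_pos'],o['tool_rot'],o['grip_width'],o['force'],o['time_s'])
plan((*o['tool_pos'],o['tool_rot'][2]),(.590,.106,.0235,2.6))
for n in('wrist','scene','top'):
    c=env.read_camera(n);cv2.imwrite(f'pics/{n}3.png',c['pixels'][:,:,::-1])
    np.save(n+'3.npy',c,allow_pickle=True)
    if n!='wrist':
        p=c['pixels'][:,:,::-1]; q=p[130:290,220:440] if n=='scene' else p[70:250,220:400]
        cv2.imwrite(f'pics/{n}3z.png',cv2.resize(q,None,fx=3,fy=3,interpolation=cv2.INTER_CUBIC))
```

```text
[0.5898901  0.10560098 0.15660924] [-1.79995301e+02  8.69747666e-02  2.43534568e+00] 0.015438691007268447 [-0.87670928 -0.68739213 -1.32341161] 6.9667
shift [ 1.000e-04 -4.000e-04  1.331e-01] turn z -0.0029 rows>= 3.1920834352366954 0.022996413337387736
```

View pics/wrist3.png

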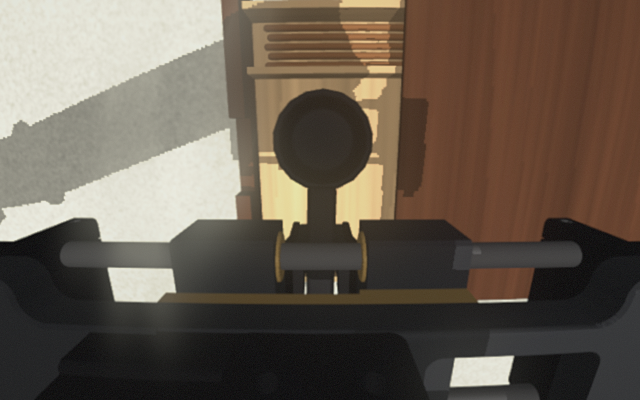

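View pics/scene3z.png

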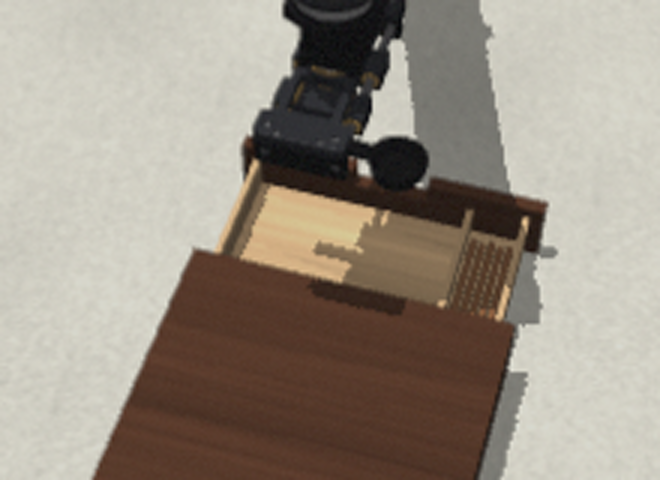

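View pics/top3z.png

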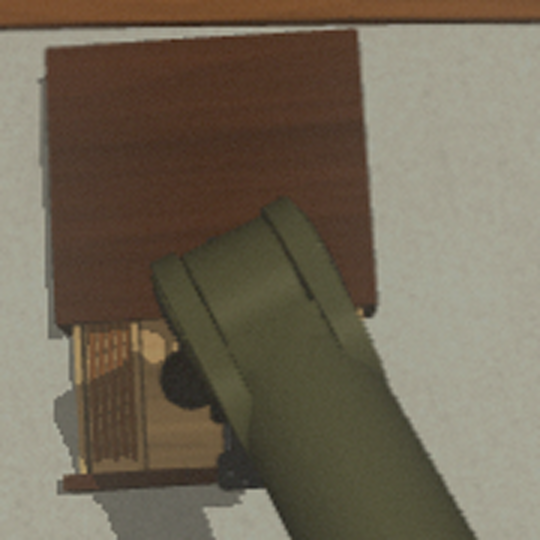

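The spoon hangs over the open part of the drawer, with its bowl at (323,139) in the wrist view, between the divider and the handle side. I'll check whether it droops before lowering it.

Run:
```python
from h import *
c=np.load('wrist3.npy',allow_pickle=True).item()
t=np.array([.5899,.1056,.1566]);u=np.array([-np.sin(np.radians(2.5)),np.cos(np.radians(2.5)),0])
print('cam',c['position'])
for tilt in(-8,-4,0,4,8):
    a=np.radians(tilt);ux=u*np.cos(a)-np.array([0,0,1])*np.sin(a);uz=np.array([0,0,1])*np.cos(a)+u*np.sin(a)
    uy=np.cross(uz,ux)
    g=t+[0,0,.015]  # handle centre
    rc=g+.06*ux-.0005*uz
    print(tilt,[np.round(proj(c,rc+.0265*v)[0]) for v in(ux,-ux,uy,-uy)])
```

```text
cam [0.58824071 0.17301384 0.31884292]
-8 [array([318.,  84.]), array([318., 193.]), array([264., 143.]), array([373., 142.])]
-4 [array([318.,  85.]), array([318., 192.]), array([265., 141.]), array([371., 141.])]
0 [array([318.,  86.]), array([318., 191.]), array([267., 141.]), array([370., 140.])]
4 [array([318.,  88.]), array([318., 190.]), array([268., 141.]), array([368., 140.])]
8 [array([318.,  91.]), array([318., 190.]), array([270., 141.]), array([367., 141.])]
```

>>> send_rows(
  steps=[
    [[0,0,0.02],[0,0,0],0.005],
    [[0,0,0.04],[0,0,0],0.005],
    [[0,0,0.06],[0,0,0],0.005],
    [[0,0,0.08],[0,0,0],0.005],
    [[0,0,0.1],[0,0,0],0.005],
  ],
)

```text
time_s: 7.53
tool_pos: [0.5904, 0.1056, 0.0567]
tool_rot: [180.0, -0.0, 2.5]
force: [0.9, -0.0, -0.2]
grip_width: 0.0157
```

>>> send_rows(
  steps=[
    [[0,0,0.004],[0,0,0],0.005],
    [[0,0,0.008],[0,0,0],0.005],
    [[0,0,0.012],[0,0,0],0.005],
    [[0,0,0.016],[0,0,0],0.005],
    [[0,0,0.02],[0,0,0],0.005],
  ],
)

```text
time_s: 7.95
tool_pos: [0.5912, 0.1059, 0.0384]
tool_rot: [180.0, -0.1, 2.5]
force: [0.1, 0.7, -0.7]
grip_width: 0.0157
```

Run:
```python
from h import *
from cell import env
o=env.get_obs();print(o['tool_pos'],o['force'])
for n in('wrist','scene'):
    c=env.read_camera(n);p=c['pixels'][:,:,::-1]
    if n=='scene': p=cv2.resize(p[130:290,220:440],None,fx=3,fy=3,interpolation=cv2.INTER_CUBIC)
    cv2.imwrite(f'pics/{n}4.png',p)
```

```text
[0.59124718 0.10590807 0.03836059] [ 0.07624783  0.69136213 -0.66412447]
```

View pics/scene4.png

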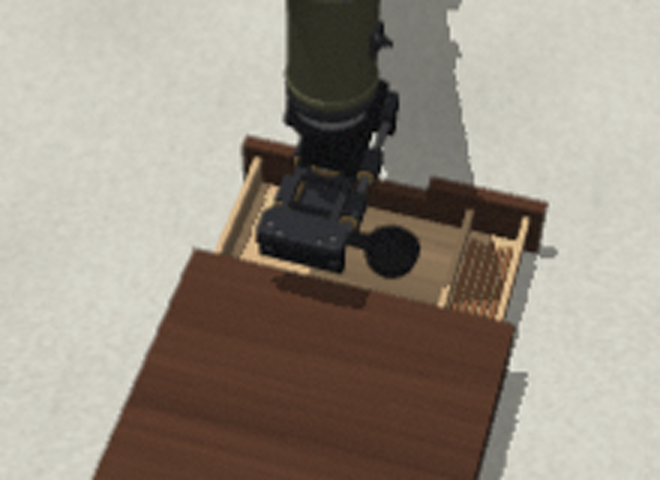

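View pics/wrist4.png

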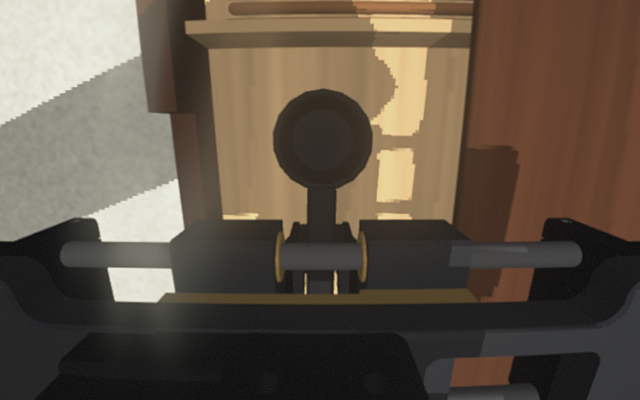

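The spoon is inside the compartment. Its bowl, at (323,139) in the wrist view, is clear of the divider at row 35 and of the front panel, and the gripper is clear of the box. I'll lower it the last 15 mm slowly.

>>> send_rows(
  steps=[
    [[0,0,0.002],[0,0,0],0.005],
    [[0,0,0.004],[0,0,0],0.005],
    [[0,0,0.006],[0,0,0],0.005],
    [[0,0,0.008],[0,0,0],0.005],
    [[0,0,0.01],[0,0,0],0.005],
  ],
  grip_force=20,
)

```text
time_s: 8.47
tool_pos: [0.5904, 0.1057, 0.0274]
tool_rot: [180.0, 0.0, 2.5]
force: [-1.1, 1.0, -1.3]
grip_width: 0.0161
```

>>> send_rows(
  steps=[
    [[0,0,0.001],[0,0,0],0.005],
    [[0,0,0.002],[0,0,0],0.005],
    [[0,0,0.003],[0,0,0],0.005],
    [[0,0,0.004],[0,0,0],0.005],
    [[0,0,0.004],[0,0,0],0.005],
  ],
)

```text
time_s: 8.88
tool_pos: [0.5904, 0.1057, 0.0236]
tool_rot: [180.0, -0.0, 2.5]
force: [-0.9, -0.4, 0.6]
grip_width: 0.0158
```

>>> send_rows(
  steps=[
    [[0,0,0.0005],[0,0,0],0.005],
    [[0,0,0.001],[0,0,0],0.005],
    [[0,0,0.001],[0,0,0],0.005],
    [[0,0,0.001],[0,0,0],0.005],
    [[0,0,0.001],[0,0,0],0.005],
  ],
)

```text
time_s: 9.3
tool_pos: [0.5908, 0.1055, 0.023]
tool_rot: [180.0, -0.0, 2.5]
force: [-0.8, -2.0, 4.3]
grip_width: 0.0158
```

>>> send_rows(
  steps=[
    [[0,0,0.0005],[0,0,0],0.005],
    [[0,0,0.001],[0,0,0],0.005],
    [[0,0,0.001],[0,0,0],0.005],
    [[0,0,0.001],[0,0,0],0.005],
    [[0,0,0.001],[0,0,0],0.005],
  ],
)

```text
time_s: 9.72
tool_pos: [0.591, 0.1052, 0.0219]
tool_rot: [180.0, -0.1, 2.5]
force: [0.8, -3.0, 5.0]
grip_width: 0.0157
```

The upward force is now 5 N, so the spoon is on the floor. I'll release it.

>>> send_rows(
  steps=[
    [[0,0,0],[0,0,0],0.016],
    [[0,0,0],[0,0,0],0.02],
    [[0,0,0],[0,0,0],0.025],
    [[0,0,0],[0,0,0],0.035],
    [[0,0,0],[0,0,0],0.045],
  ],
  grip_force=5,
)

```text
time_s: 10.13
tool_pos: [0.5898, 0.1061, 0.0211]
tool_rot: [-180.0, 0.1, 2.6]
force: [0.3, 0.5, -0.2]
grip_width: 0.0313
```

>>> send_rows(
  steps=[
    [[0,0,0],[0,0,0],0.045],
    [[0,0,0],[0,0,0],0.045],
    [[0,0,-0.01],[0,0,0],0.045],
    [[0,0,-0.025],[0,0,0],0.045],
    [[0,0,-0.045],[0,0,0],0.045],
  ],
)

```text
time_s: 10.55
tool_pos: [0.5896, 0.1058, 0.0671]
tool_rot: [-180.0, 0.1, 2.5]
force: [0.3, 0.1, 0.7]
grip_width: 0.0444
```

>>> send_rows(
  steps=[
    [[0,0,-0.025],[0,0,0],0.045],
    [[0,0,-0.05],[0,0,0],0.045],
    [[0,0,-0.075],[0,0,0],0.045],
    [[0,0,-0.1],[0,0,0],0.045],
    [[0,0,-0.1],[0,0,0],0.045],
  ],
)

```text
time_s: 10.97
tool_pos: [0.5935, 0.1074, 0.1737]
tool_rot: [-180.0, -0.6, 2.5]
force: [0.9, 0.7, 0.6]
grip_width: 0.0454
```

Run:
```python
from h import *
from cell import env
o=env.get_obs();print(o['tool_pos'],o['tool_rot'],o['force'],o['qpos'])
for n in('wrist','scene'):
    c=env.read_camera(n);p=c['pixels'][:,:,::-1];np.save(n+'5.npy',c,allow_pickle=True)
    if n=='scene': p=cv2.resize(p[130:290,220:440],None,fx=3,fy=3,interpolation=cv2.INTER_CUBIC)
    cv2.imwrite(f'pics/{n}5.png',p)
```

```text
[0.5935335  0.10741544 0.1737174 ] [-179.96357537   -0.58285273    2.54770133] [0.85628508 0.68259221 0.59190113] [ 30.43569564  21.94054395 -53.72594837  92.95840541  18.43298893
  73.86823096 -23.77787614]
```

View pics/scene5.png

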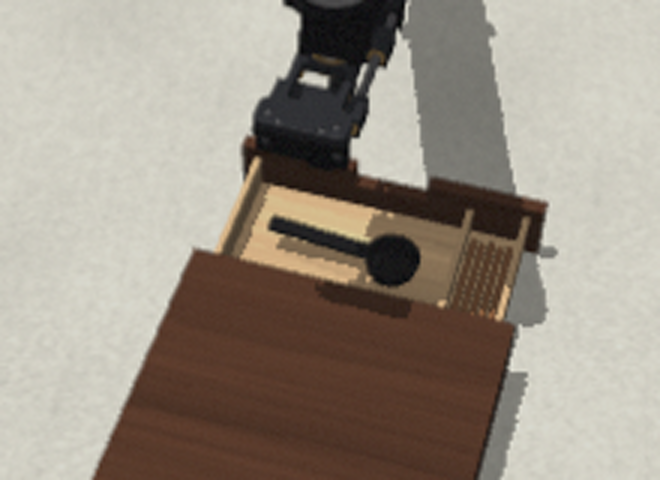

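View pics/wrist5.png

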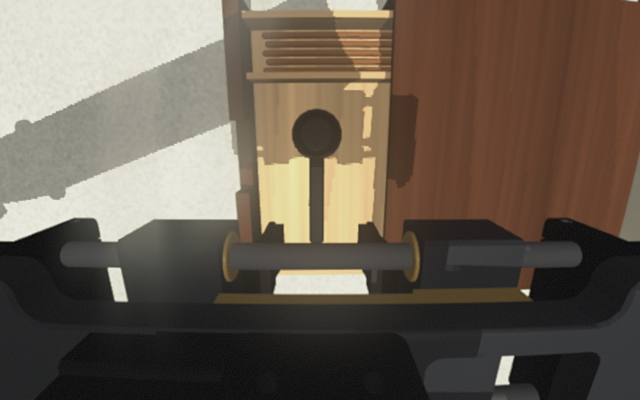

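The spoon lies flat, hollow side up, with its bowl at (317,133) in the wrist view. It is clear of all the walls. Next I move in front of the drawer with the fingers closed.

Run:
```python
from h import *
from cell import env
o=env.get_obs();
c=np.load('wrist5.npy',allow_pickle=True).item()
print('bowl',to_plane(c,[(317,133)],.037),'end',to_plane(c,[(317,241)],.047))
yaw=np.radians(2.6);F=np.array([.655,.152])
B=np.array([[np.cos(yaw),-np.sin(yaw)],[np.sin(yaw),np.cos(yaw)]])
p=F+B@[-.193,0];print(p,o['tool_pos'])
plan((.590,.106,.167,2.5),(*p,.167,2.6))
```

```text
bowl [[0.58984587 0.16728752 0.037     ]] end [[0.59460077 0.05203018 0.047     ]]
[0.46219868 0.14324494] [0.59130887 0.10616225 0.16897601]
shift [-0.1261 -0.0428 -0.    ] turn z -0.0017 rows>= 3.192274688253431 0.01396648044692658
```

>>> send_rows(
  steps=[
    [[0,0,0],[0,0,0],0.04],
    [[0,0,0],[0,0,0],0.03],
    [[0,0,0],[0,0,0],0.02],
    [[0,0,0],[0,0,0],0.0],
    [[0,0,0],[0,0,0],0.0],
  ],
  grip_force=20,
)

```text
time_s: 11.48
tool_pos: [0.59, 0.1058, 0.1659]
tool_rot: [-180.0, 0.1, 2.5]
force: [-0.1, -0.6, 0.3]
grip_width: 0.0208
```

>>> send_rows(
  steps=[
    [[-0.025,-0.008,0],[0,0,0],0],
    [[-0.05,-0.016,0],[0,0,0],0],
    [[-0.075,-0.025,0],[0,0,0],0],
    [[-0.1,-0.034,0],[0,0,0],0],
    [[-0.126,-0.043,0],[0,0,0],0],
  ],
)

```text
time_s: 11.9
tool_pos: [0.4613, 0.1437, 0.1659]
tool_rot: [-180.0, 0.1, 2.5]
force: [-0.3, 0.5, 1.7]
grip_width: 0.001
```

>>> send_rows(
  steps=[
    [[0,0,0],[0,0,0],0],
    [[0,0,0.02],[0,0,0],0],
    [[0,0,0.04],[0,0,0],0],
    [[0,0,0.06],[0,0,0],0],
    [[0,0,0.08],[0,0,0],0],
  ],
)

```text
time_s: 12.32
tool_pos: [0.4629, 0.143, 0.0857]
tool_rot: [180.0, -0.0, 2.5]
force: [-0.3, 0.2, 0.4]
grip_width: 0.0003
```

>>> send_rows(
  steps=[
    [[0,0,0.015],[0,0,0],0],
    [[0,0,0.03],[0,0,0],0],
    [[0,0,0.045],[0,0,0],0],
    [[0,0,0.06],[0,0,0],0],
    [[0,0,0.06],[0,0,0],0],
  ],
)

```text
time_s: 12.73
tool_pos: [0.4605, 0.1426, 0.0239]
tool_rot: [-180.0, 0.3, 2.5]
force: [-1.1, 0.0, -0.1]
grip_width: 0.0
```

Run:
```python
from h import *
from cell import env
for n in('scene',):
    c=env.read_camera(n);p=c['pixels'][:,:,::-1]
    cv2.imwrite(f'pics/{n}6.png',cv2.resize(p[130:290,220:440],None,fx=3,fy=3,interpolation=cv2.INTER_CUBIC))
```

```text
(no output)
```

View pics/scene6.png

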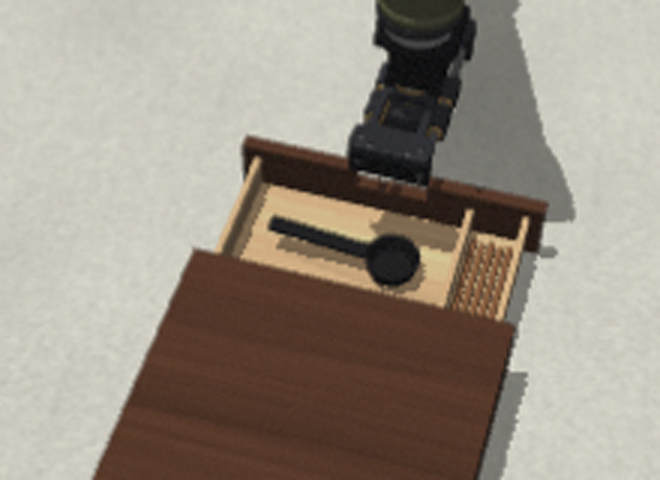

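The closed fingers are in front of the notch at about (390,185), and the spoon is unchanged. I'll push slowly.

>>> send_rows(
  steps=[
    [[0.005,0,0],[0,0,0],0],
    [[0.01,0,0],[0,0,0],0],
    [[0.015,0,0],[0,0,0],0],
    [[0.02,0,0],[0,0,0],0],
    [[0.024,0,0],[0,0,0],0],
  ],
)

```text
time_s: 13.2
tool_pos: [0.4879, 0.1442, 0.0271]
tool_rot: [-180.0, -0.1, 2.5]
force: [-0.4, -1.0, 0.2]
grip_width: 0.0002
```

>>> send_rows(
  steps=[
    [[0.003,0,0],[0,0,0],0],
    [[0.007,0,0],[0,0,0],0],
    [[0.012,0,0],[0,0,0],0],
    [[0.017,0,0],[0,0,0],0],
    [[0.022,0,0],[0,0,0],0],
  ],
)

```text
time_s: 13.62
tool_pos: [0.5085, 0.1452, 0.0264]
tool_rot: [180.0, 0.1, 2.5]
force: [-2.2, 0.5, 0.3]
grip_width: 0.0006
```

>>> send_rows(
  steps=[
    [[0.005,0,0],[0,0,0],0],
    [[0.01,0,0],[0,0,0],0],
    [[0.015,0,0],[0,0,0],0],
    [[0.02,0,0],[0,0,0],0],
    [[0.025,0,0],[0,0,0],0],
  ],
)

```text
time_s: 14.03
tool_pos: [0.5339, 0.1464, 0.0264]
tool_rot: [-180.0, 0.0, 2.5]
force: [-1.7, 0.6, 0.7]
grip_width: 0.0005
```

>>> send_rows(
  steps=[
    [[0.005,0,0],[0,0,0],0],
    [[0.01,0,0],[0,0,0],0],
    [[0.015,0,0],[0,0,0],0],
    [[0.02,0,0],[0,0,0],0],
    [[0.025,0,0],[0,0,0],0],
  ],
)

```text
time_s: 14.45
tool_pos: [0.5589, 0.1475, 0.0265]
tool_rot: [-180.0, 0.0, 2.5]
force: [-1.3, 1.5, 0.6]
grip_width: 0.0006
```

Run:
```python
from h import *
from cell import env
for n in('scene',):
    c=env.read_camera(n);p=c['pixels'][:,:,::-1]
    cv2.imwrite(f'pics/{n}7.png',cv2.resize(p[130:290,220:440],None,fx=3,fy=3,interpolation=cv2.INTER_CUBIC))
```

```text
(no output)
```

View pics/scene7.png

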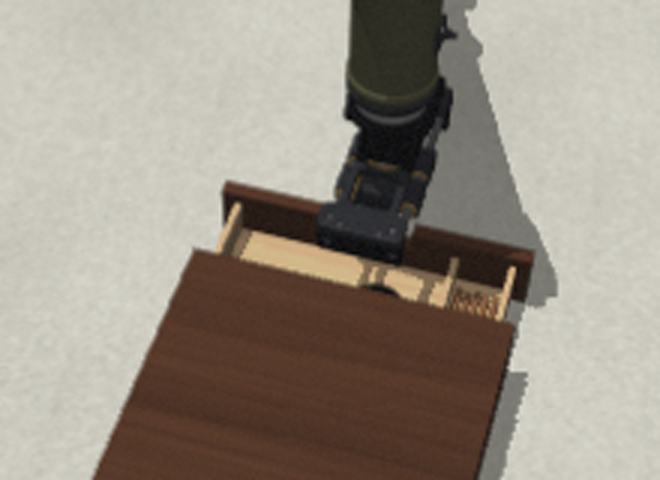

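The drawer and spoon are sliding in together, with only 1–2 N of force.

>>> send_rows(
  steps=[
    [[0.005,0,0],[0,0,0],0],
    [[0.01,0,0],[0,0,0],0],
    [[0.015,0,0],[0,0,0],0],
    [[0.02,0,0],[0,0,0],0],
    [[0.025,0,0],[0,0,0],0],
  ],
)

```text
time_s: 14.92
tool_pos: [0.584, 0.1484, 0.0265]
tool_rot: [180.0, -0.0, 2.5]
force: [-1.3, 0.6, 1.0]
grip_width: 0.0003
```

>>> send_rows(
  steps=[
    [[0.005,0,0],[0,0,0],0],
    [[0.01,0,0],[0,0,0],0],
    [[0.015,0,0],[0,0,0],0],
    [[0.02,0,0],[0,0,0],0],
    [[0.025,0,0],[0,0,0],0],
  ],
)

```text
time_s: 15.33
tool_pos: [0.609, 0.1496, 0.0265]
tool_rot: [180.0, -0.0, 2.5]
force: [-1.0, -0.8, 0.9]
grip_width: 0.0006
```

>>> send_rows(
  steps=[
    [[0.002,0,0],[0,0,0],0],
    [[0.004,0,0],[0,0,0],0],
    [[0.006,0,0],[0,0,0],0],
    [[0.008,0,0],[0,0,0],0],
    [[0.01,0,0],[0,0,0],0],
  ],
)

```text
time_s: 15.75
tool_pos: [0.6185, 0.1499, 0.0265]
tool_rot: [180.0, 0.0, 2.5]
force: [-1.2, -0.6, 1.5]
grip_width: 0.0006
```

>>> send_rows(
  steps=[
    [[0.001,0,0],[0,0,0],0],
    [[0.002,0,0],[0,0,0],0],
    [[0.003,0,0],[0,0,0],0],
    [[0.004,0,0],[0,0,0],0],
    [[0.005,0,0],[0,0,0],0],
  ],
)

```text
time_s: 16.17
tool_pos: [0.6234, 0.1502, 0.0265]
tool_rot: [180.0, 0.0, 2.5]
force: [-1.4, 0.2, -0.4]
grip_width: -0.0
```

>>> send_rows(
  steps=[
    [[0.001,0,0],[0,0,0],0],
    [[0.002,0,0],[0,0,0],0],
    [[0.003,0,0],[0,0,0],0],
    [[0.003,0,0],[0,0,0],0],
    [[0.003,0,0],[0,0,0],0],
  ],
)

```text
time_s: 16.58
tool_pos: [0.6267, 0.1504, 0.0265]
tool_rot: [-180.0, -0.0, 2.5]
force: [0.0, -0.1, 0.1]
grip_width: 0.0005
```

Run:
```python
from h import *
from cell import env
o=env.get_obs();print(o['force'],o['tool_pos'])
c=env.read_camera('scene');p=c['pixels'][:,:,::-1]
cv2.imwrite('pics/scene8.png',cv2.resize(p[130:290,220:440],None,fx=3,fy=3,interpolation=cv2.INTER_CUBIC))
```

```text
[ 0.00745542 -0.13427964  0.06288162] [0.62674189 0.15035411 0.02652027]
```

View pics/scene8.png

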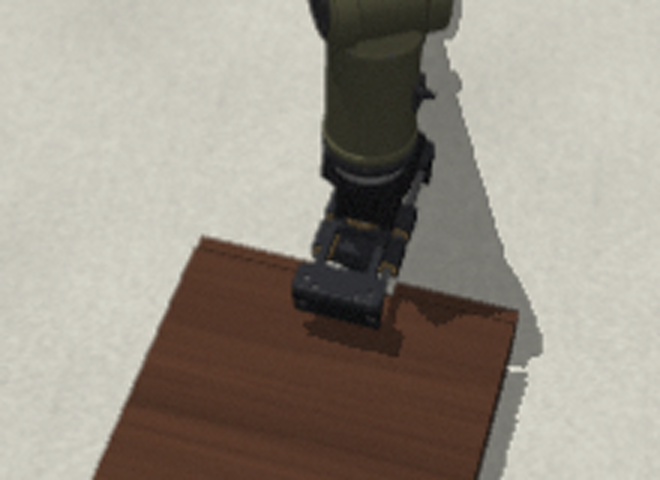

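The drawer looks nearly shut, but I haven't felt the stop yet. I'll keep going in small steps until the force rises.

>>> send_rows(
  steps=[
    [[0.0005,0,0],[0,0,0],0],
    [[0.001,0,0],[0,0,0],0],
    [[0.0015,0,0],[0,0,0],0],
    [[0.002,0,0],[0,0,0],0],
    [[0.002,0,0],[0,0,0],0],
  ],
)

```text
time_s: 17.05
tool_pos: [0.6285, 0.1505, 0.0265]
tool_rot: [180.0, -0.0, 2.5]
force: [-0.3, 0.3, 0.9]
grip_width: 0.0005
```

>>> send_rows(
  steps=[
    [[0.0005,0,0],[0,0,0],0],
    [[0.001,0,0],[0,0,0],0],
    [[0.0015,0,0],[0,0,0],0],
    [[0.002,0,0],[0,0,0],0],
    [[0.002,0,0],[0,0,0],0],
  ],
)

```text
time_s: 17.47
tool_pos: [0.6306, 0.1506, 0.0265]
tool_rot: [-180.0, -0.0, 2.5]
force: [-0.4, -0.7, -0.7]
grip_width: 0.0006
```

>>> send_rows(
  steps=[
    [[0.0005,0,0],[0,0,0],0],
    [[0.001,0,0],[0,0,0],0],
    [[0.0015,0,0],[0,0,0],0],
    [[0.002,0,0],[0,0,0],0],
    [[0.002,0,0],[0,0,0],0],
  ],
)

```text
time_s: 17.88
tool_pos: [0.6326, 0.1506, 0.0265]
tool_rot: [180.0, -0.0, 2.5]
force: [0.4, 1.3, -0.1]
grip_width: 0.0005
```

>>> send_rows(
  steps=[
    [[0.0005,0,0],[0,0,0],0],
    [[0.001,0,0],[0,0,0],0],
    [[0.0015,0,0],[0,0,0],0],
    [[0.002,0,0],[0,0,0],0],
    [[0.002,0,0],[0,0,0],0],
  ],
)

```text
time_s: 18.3
tool_pos: [0.6329, 0.1507, 0.0264]
tool_rot: [179.9, 0.2, 2.5]
force: [-6.3, -1.6, 3.8]
grip_width: 0.0003
```

>>> send_rows(
  steps=[
    [[0.0005,0,0],[0,0,0],0],
    [[0.001,0,0],[0,0,0],0],
    [[0.001,0,0],[0,0,0],0],
    [[0.001,0,0],[0,0,0],0],
    [[0.001,0,0],[0,0,0],0],
  ],
)

```text
time_s: 18.72
tool_pos: [0.6329, 0.1507, 0.0263]
tool_rot: [179.9, 0.3, 2.6]
force: [-8.0, -2.1, 5.9]
grip_width: 0.0003
```

>>> send_rows(
  steps=[
    [[-0.003,0,0],[0,0,0],0],
    [[-0.008,0,0],[0,0,0],0],
    [[-0.016,0,0],[0,0,0],0],
    [[-0.03,0,0],[0,0,0],0],
    [[-0.05,0,0],[0,0,0],0],
  ],
)

```text
time_s: 19.13
tool_pos: [0.586, 0.1485, 0.0266]
tool_rot: [-179.9, -0.1, 2.5]
force: [-0.2, 0.8, 1.0]
grip_width: 0.0003
```

>>> send_rows(
  steps=[
    [[-0.03,0,0],[0,0,0],0],
    [[-0.06,0,-0.02],[0,0,0],0],
    [[-0.08,0,-0.05],[0,0,0],0],
    [[-0.1,0,-0.08],[0,0,0],0],
    [[-0.1,0,-0.1],[0,0,0],0],
  ],
)

```text
time_s: 19.55
tool_pos: [0.4822, 0.1449, 0.1277]
tool_rot: [179.8, 0.0, 2.7]
force: [1.0, 0.9, 0.1]
grip_width: 0.0003
```

Run:
```python
from h import *
from cell import env
o=env.get_obs();print(o['force'],o['tool_pos'],o['time_s'])
c=env.read_camera('scene');p=c['pixels'][:,:,::-1]
cv2.imwrite('pics/scene9.png',p)
c=env.read_camera('top');p=c['pixels'][:,:,::-1]
cv2.imwrite('pics/top9.png',cv2.resize(p[70:250,150:480],None,fx=2.4,fy=2.4,interpolation=cv2.INTER_CUBIC))
```

```text
[0.97433961 0.89392524 0.1022679 ] [0.48217652 0.14485644 0.12765179] 19.55
```

View pics/scene9.png

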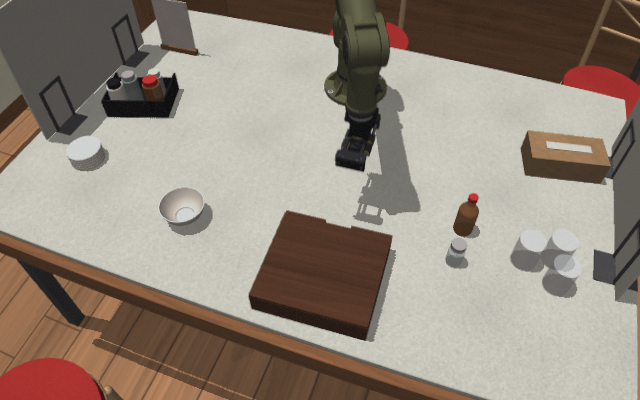

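View pics/top9.png

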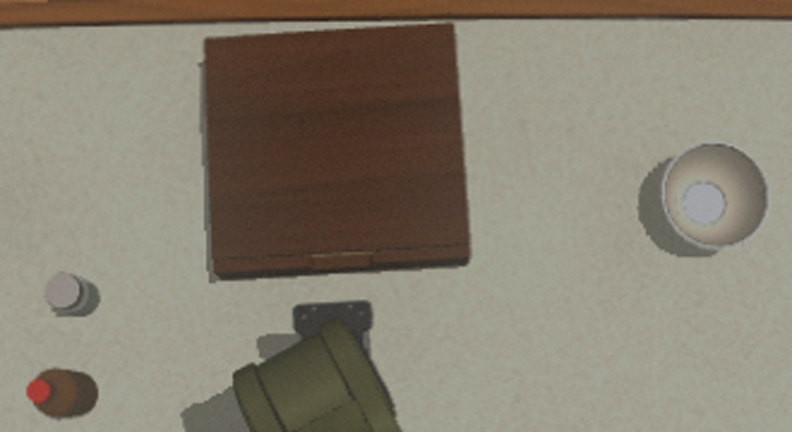

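>>> send_rows(
  steps=[
    [[0,0,0],[0,0,0],0],
    [[0,0,0],[0,0,0],0],
    [[0,0,0],[0,0,0],0],
    [[0,0,0],[0,0,0],0],
    [[0,0,0],[0,0,0],0],
  ],
)

```text
time_s: 20.07
tool_pos: [0.4851, 0.1442, 0.1256]
tool_rot: [-180.0, 0.1, 2.5]
force: [0.3, -0.0, 0.6]
grip_width: 0.0002
```

```bash
python3 -c "
from cell import env
print(env.get_obs()['force']); print(env.sign_off())"
```

```text
[ 0.26560113 -0.00635031  0.5596438 ]
the job is handed in; nothing more can be done
None
```

I put the spoon in the wide compartment, pushed the drawer shut and handed the job in at about 20 s. The hand-in gave no verdict.

- **Spoon:** I gripped it by the handle and lowered it until the floor pushed back with about 5 N, then let go. Pictures after release showed it flat, hollow side up, near the middle of the open part and clear of the walls. While it was held, the wrist picture suggested it might be drooping by a few degrees, but it lay flat once down.
- **Drawer:** I pushed it with closed fingers at 1–2 N until it hit a hard stop at about 8 N. The stop came about 7 mm further in than I had estimated, which I put down to my guess at the finger thickness. The last pictures show the drawer front flush with the box. The spoon can't be seen once the drawer is shut, so I could not check it again after that.
- **Bystanders:** the noodle bowl, sauce bottle and pepper jar are upright and look unmoved in the last pictures; I did not re-measure their positions. The arm is clear of everything, with the force reading near zero.

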